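Turn the bolt tray end for end and latch it into its bay

TASK

The tray of mould bolts is lying with its wide red end plate towards the blue rail bay, and the rails only take the narrow nose end. Pick it up, turn it end for end, start the nose between the rails and push the tray firmly, without ramming it, until it is fully home and both orange spring catches have snapped in behind the red plate; then let go of it and move clear. Keep the tray upright so that no bolts spill, and leave the mug, white bottle, wrench and drill where they are.

Things in the scene. Friction and masses are not known exactly. Their poses are not given: they have to be found in the camera images.
- tray: Open black tray of bolts, 0.26 to 0.42 kg, loose, 150 mm long. Origin: centre of its underside; z up, x to the nose. Straight side walls 56 mm apart over all (y), 45 mm tall, x = -69 to 75 mm: grip across these. At the foot of each wall a yellow flange, 7 mm tall, 76 mm over both, tapering over the last 17 mm to 61 mm wide at the nose. It starts with the red plate towards the bay.
- nose (a point): Middle of the tray's nose end: x = 75 mm in the tray, 3.5 mm above its underside; axes as the tray.
- plate (a point): Middle of the outer (tail) face of the tray's red end plate, x = -75 mm in the tray, 24 mm up: the place to push. The plate is 6 mm thick (x = -75 to -69 mm), 100 mm wide, 48 mm tall, too wide for the rails. Axes as the tray.
- bay: Blue rail bay fixed to the bench; place and heading vary. Origin on the bench, middle of the mouth; x along the rails into the bay (the way the tray is pushed), z up. No floor: the tray slides on the bench. Rails x = 0 to 160 mm, inner faces 79 mm apart; lips 10 to 18 mm above the bench, 63 mm apart, reach over the tray's flanges: only sliding in, nose first, works. Back block 45 mm tall, x = 160 to 182 mm.
- mouth (a point): Middle of the bay's mouth, 3.5 mm above the bench; axes as the bay. The red plate meets the rail ends (hard stop) with the tray's origin 69 mm past the mouth; the catches snap in behind it at 66 mm, where it settles when let go.
- ejector_face (a point): Front face of the black spring pad at the bay's back, x = 120 mm, 18 mm up, as built (it moves with the pad). It pushes the tray out with 3 N at first contact, 6 N at home, so a tray not pushed past the catches usually comes out again. Axes as the bay.
- catch_left (a joint): Orange spring catch at the mouth on the bay's +y side: metres pushed outwards, 0 at rest or snapped in (under 0.002), 0.005 as the plate passes. Passing both takes a push of 14 to 20 N in all.
- catch_right (a joint): The same catch on the bay's -y side (outwards is -y).
- catch_zone (a point): Point midway between the two catches, 22 mm before the mouth, 16 mm up; axes as the bay. The catches stand at x = -33 to -9 mm from the mouth, 6 to 26 mm above the bench, 90 mm apart at their tips, out to 58 mm either side: opened fingers need room there. Behind them grey housings 34 mm tall outside the rails, out to 71 mm either side, x = 6 to 66 mm.
- mug: White mug, 80 mm wide, 90 mm tall, bystander; origin under its centre.
- spray: White plastic bottle with red cap, 72 mm wide, 190 mm tall, bystander; origin under its centre.
- wrench: Steel wrench, 190 mm long (x), lying flat, bystander; origin under its middle.
- drill: Yellow and black cordless drill lying on its side, about 220 mm by 200 mm, 56 mm tall, bystander; origin on the bench under the motor housing, x along the bit, handle towards -y.

How it is judged:
By the outcome, as a careful person would: the job done as asked, in the order asked, and still so for the second after the job is handed in, with the robot touching nothing.
It also fails if it takes over 72 s, if anything falls off the work surface, if the arm or the gripper's body presses on something with over 40 N, if the wrist force passes 120 N, or if a joint passes its speed limit or range.

ROBOT

A 6-joint arm with a two-finger parallel gripper is mounted at the origin on the work surface. World frame = base frame: x ahead of the robot, y to its left, z up, the work surface at z = 0. Lengths are in mm, angles in rad, forces in N, time in s.
With the tool pointing down it reaches from about 425 to 950 mm from the base axis. Payload 3.5 kg.
Tool frame: the origin (TCP) lies midway between the tips of the shut fingers; the grasp point (between the pads) lies 19 mm behind it; x points along the fingers, z is the direction in which the jaws open and shut, and the axes are right-handed (so a half turn about x gives the same grasp; the last joint's range is limited). The gripper opens to 85 mm and grips with 20 to 120 N. Pads are 22 mm wide; open, the fingers measure 114 mm over their backs; the gripper's body (76 mm by 85 mm) begins 54 mm behind the grasp point. The pads swing forward as they close: fully open they stand 13 mm farther back than shut.
Start: joints at [-1.338, 0.286, 1.577, -0, 1.279, -0.15], TCP at [252.147, -626.121, 193.525] pointing down, gripper open.
Joint ranges: [-2.77, 2.77], [-0.9, 2.22], [0.21, 2.48], [-1.53, 4.67], [0.24, 2.81], [-2.84, 2.84]. Speed limits (rad/s): [2.79, 2.79, 3.14, 3.14, 3.14, 3.14].

INTERFACE

Orientations are given as [roll, pitch, yaw] about the fixed x, y, z axes, in that order (R = Rz(yaw) Ry(pitch) Rx(roll)).
In Python, from station import robot gives the robot as it stands.
- The arm moves only by the tool servo_tool, never from a script. Its argument "targets" is a list that holds one entry, the list of rows, each a list of 4 numbers: the shift along the tool's x, y, z in mm, then the turn about the tool's x in degrees. In form: [[[x, y, z, turn], ...]]. A call has exactly 8 rows; each row shifts and turns the commanded pose from where the row before left it, along the tool's axes as they then stand; what a row does not reach is not made up. A row lasts 1/12 s, in which the tool goes at most 41.7 mm and 7.16 degrees, less where a joint would pass 70% of its speed; a pose out of reach is approached as far as the arm can. A call is refused whole if a number of a shift passes 41.7 or a number of a turn 7.16, either way. A call with a gripper value outside its range is refused whole. "hand" is the finger opening in mm, from 0 to 85.4, set as the call begins (left out, the last holds). The fingers move at their own pace and stop on an object; "newtons" is the grip in N (left out, the last holds). Time passes only in rows, so rows that do not move let the fingers close, or fill a call up. It gives the time, the measured TCP pose, the force and the opening at its end, in the units of the state.
- robot.get_obs(): the state, without advancing time (a new reading comes with each control period).
- robot.camera(name): name is "scene" or "top" or "wrist"; returns a dict with "pixels" (480x640x3 uint8, red, green, blue), "range_z" (480x640 float32, mm along the optical axis (not along the pixel's ray), 0 where there is no reading), "fx", "fy", "cx", "cy" (pixels), "rvec" (rotation vector, rad) and "tvec" (3), from world to camera coordinates, as OpenCV has them. Camera axes: x right, y down, z forward; pixel columns grow to the right and rows downward; lengths in mm; the calibration is good to about 2 mm. A picture is of the moment at which its call begins.
- robot.finish_job(): hands the job in, once; it reports no verdict.
The state is a dict: "time_s": time; "qpos": joint angles; "joint_velocities": joint speeds; "joint_torque": joint torques, N m; "tcp_pos": TCP position; "tcp_rot": TCP orientation; "contact_force": force on the tool from outside, world axes, zero at the start; "torque": the same for the moment, N m; "finger_gap": finger opening in mm.
Only numpy, scipy, OpenCV 4.12 (cv2) and the standard library are available. Lean on these libraries where they do the work, as an engineer would, in place of code of your own. Each camera call takes 0.05 s, during which the arm holds its last target. There are 200 camera calls.

## Working session

There is one attempt and no reset: what is moved stays moved. The work goes in short steps, Python scripts to look and compute and a tool call to move; the robot and the scene stay as the last step left them, time stands still between calls to the robot, and variables do not carry over. Pictures are saved under pics/ and viewed, about 8 in all and at most 12, crops included, and the job is handed in when it is done.

Besides the shell and the picture viewer there is one more tool, called after "Request:" as name([rows], argument=value, ...), one row to a line, values as JSON. servo_tool: Moves the arm, as the interface text tells. Its arguments: {"type":"object","properties":{"targets":{"type":"array"},"hand":{"type":"number"},"newtons":{"type":"number"}},"required":["targets"]}

```bash
mkdir -p pics; ls
cat > h.py <<'E'
import numpy as np,cv2
from station import robot
def cam(n):
    c=robot.camera(n); c['R']=cv2.Rodrigues(np.array(c['rvec'],float))[0]; c['t']=np.array(c['tvec'],float).ravel(); return c
def cloud(c):
    v,u=np.mgrid[:480,:640]; z=c['range_z'].astype(float)
    p=np.stack([(u-c['cx'])/c['fx']*z,(v-c['cy'])/c['fy']*z,z],-1)
    w=(p-c['t'])@c['R']; w[z<=0]=np.nan; return w
def save(c,f): cv2.imwrite('pics/'+f,c['pixels'][:,:,::-1])
def proj(c,P):
    q=np.atleast_2d(P)@c['R'].T+c['t']; return q[:,:2]/q[:,2:]*[c['fx'],c['fy']]+[c['cx'],c['cy']]
E
python3 - <<'E'
from h import *
c=cam('top'); save(c,'top0.png'); s=cam('scene'); save(s,'scene0.png')
print(c['R'],c['t'],c['fx']); print(robot.get_obs())
np.savez('top0.npz',**c); np.savez('scene0.npz',**s)
E
```

```text
pics
[[ 0.00533115 -0.99998447 -0.00162614]
 [-0.99467411 -0.00513544 -0.10294193]
 [ 0.10293198  0.00216628 -0.99468604]] [ 65.91501274 558.62716088 994.13160934] 443.3972144293758
{'time_s': 0.1, 'qpos': array([-1.33797575e+00,  2.87127978e-01,  1.57804460e+00,  8.82577183e-06,
        1.27860492e+00, -1.49969090e-01]), 'joint_velocities': array([-0.00017588, -0.00150968, -0.00265322, -0.000992  , -0.00035746,
        0.00031646]), 'joint_torque': array([ 5.16487689e-04, -4.07299304e+01, -2.93697989e+01, -1.18269677e-04,
        3.43939064e-03, -2.17333287e-06]), 'tcp_pos': array([ 252.00896346, -625.45675953,  192.24407233]), 'tcp_rot': array([2.98775781, 1.56861146, 1.7997486 ]), 'contact_force': array([0.51731742, 0.42199298, 0.18173234]), 'torque': array([ 0.0103947 , -0.00906373,  0.02395288]), 'finger_gap': 85.64049030952103}
```

View pics/top0.png

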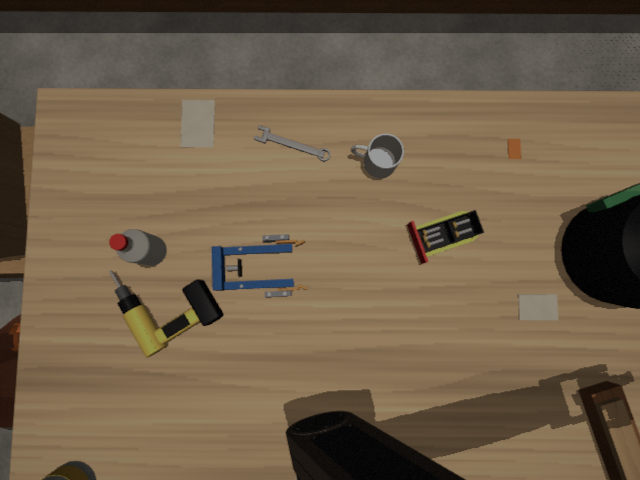

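View pics/scene0.png

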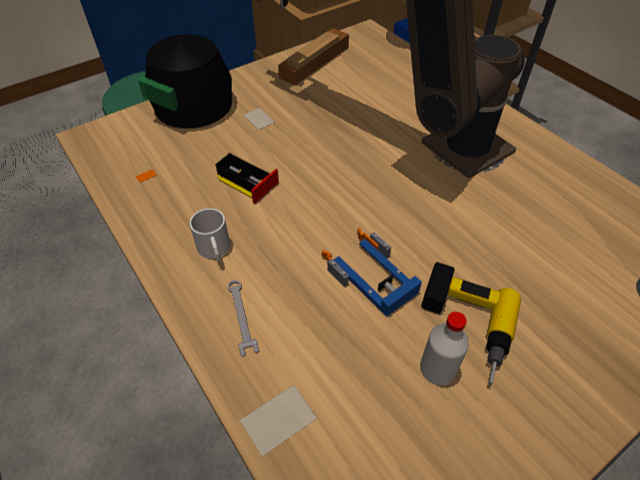

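Top view: the tray is at (447,236) with its red plate on the left (417,243). The bay mouth is near (293,268) and opens right, so the rails run to image left (about world +y). Next I'll measure both by colour.

Run:
```python
from h import *
for n in ('top0','scene0'):
    c=dict(np.load(n+'.npz')); w=cloud(c); hsv=cv2.cvtColor(c['pixels'],cv2.COLOR_RGB2HSV); H,S,V=[hsv[...,i].astype(int) for i in range(3)]
    u=np.arange(640)[None]; 
    ok=(w[...,0]>350)&(w[...,0]<900)&(abs(w[...,1])<500)&(w[...,2]<80)
    y=w[...,1]
    M={'red':((H<6)|(H>172))&(S>170)&(V>60),'yellow':(H>22)&(H<36)&(S>150)&(V>90),'blue':(H>100)&(H<125)&(S>120),'orange':(H>6)&(H<17)&(S>200)&(V>110)}
    for k,m in M.items():
        m=(m&ok).astype(np.uint8); N,l,st,ce=cv2.connectedComponentsWithStats(m)
        for i in range(1,N):
            if st[i,4]<8: continue
            p=w[l==i]; r=cv2.minAreaRect(p[:,:2].astype(np.float32))
            print(n,k,st[i],'med',np.median(p,0).round(1),'z',p[:,2].min().round(),p[:,2].max().round(),'box',cv2.boxPoints(r).round(0).tolist())
            if k=='blue':
              q=p[p[:,2]>6]; print('  zhist',np.histogram(p[:,2],bins=range(-5,60,5))[0])
```

```text
top0 red [411 222  17  40 116] med [ 566.3 -173.3   47.3] z 35.0 55.0 box [[522.0, -187.0], [524.0, -192.0], [613.0, -160.0], [611.0, -155.0]]
top0 yellow [135 307  18  30  59] med [383.9 442.1  47.3] z 41.0 53.0 box [[352.0, 425.0], [356.0, 417.0], [421.0, 457.0], [417.0, 464.0]]
top0 yellow [125 311  15  27  71] med [374.9 468.   49. ] z 42.0 55.0 box [[347.0, 461.0], [352.0, 450.0], [409.0, 477.0], [404.0, 489.0]]
top0 yellow [192 320   6   5   8] med [384.9 329.7  42.1] z 40.0 46.0 box [[379.0, 337.0], [387.0, 325.0], [388.0, 326.0], [381.0, 338.0]]
top0 yellow [154 329   7   9  19] med [363.4 416.9  43.3] z 40.0 48.0 box [[350.0, 416.0], [368.0, 406.0], [373.0, 416.0], [355.0, 425.0]]
top0 yellow [178 329   5   4   9] med [363.7 363.3  42.3] z 40.0 47.0 box [[361.0, 365.0], [366.0, 356.0], [369.0, 358.0], [364.0, 367.0]]
top0 yellow [170 333   7   5  10] med [354.  379.9  42.3] z 41.0 47.0 box [[349.0, 384.0], [357.0, 371.0], [360.0, 373.0], [352.0, 385.0]]
top0 blue [ 212  244   81   46 1390] med [503.2 237.9  20.3] z 13.0 52.0 box [[456.0, 291.0], [466.0, 113.0], [564.0, 118.0
[... 1363 characters left out ...]
.0, -233.0], [605.0, -191.0]]
  zhist [ 0  0  0  5 11  4  0  0  0  0  0  0]
scene0 blue [ 334  240   87   76 1650] med [518.9 250.   18.2] z -2.0 49.0 box [[445.0, 295.0], [453.0, 99.0], [565.0, 104.0], [556.0, 300.0]]
  zhist [  2   6  63 190 755  84  46  44  49 307 104   0]
scene0 orange [136 170  20  12 128] med [ 799.9 -420.7   -0.8] z -5.0 4.0 box [[774.0, -406.0], [777.0, -440.0], [826.0, -436.0], [823.0, -402.0]]
scene0 orange [358 228  20  19  64] med [458.9 115.7  23.4] z 4.0 30.0 box [[450.0, 78.0], [468.0, 78.0], [471.0, 147.0], [453.0, 148.0]]
scene0 orange [322 250   9   9  38] med [567.6 100.6  24.7] z 14.0 29.0 box [[560.0, 112.0], [561.0, 85.0], [574.0, 86.0], [573.0, 113.0]]
```

Run:
```python
from h import *
from scipy.spatial.transform import Rotation as Ro
for n in ('top0','scene0'):
    c=dict(np.load(n+'.npz')); w=cloud(c); hsv=cv2.cvtColor(c['pixels'],cv2.COLOR_RGB2HSV); H,S,V=[hsv[...,i].astype(int) for i in range(3)]
    m=(H>100)&(H<125)&(S>120)&(w[...,0]>430)&(w[...,0]<600)&(w[...,1]>90)&(w[...,1]<330)
    # cast rays of rail-top pixels onto z=19ish using measured median height
    p=w[m]; print(n,'z of rails',np.median(p[(p[:,2]<30)&(p[:,2]>8)][:,2]))
    L=[]
    for lo,hi in((440,500),(525,580)):
        q=p[(p[:,2]>14)&(p[:,2]<25)&(p[:,0]>lo)&(p[:,0]<hi)&(p[:,1]<255)]
        f=np.polyfit(q[:,1],q[:,0],1); r=q[:,0]-np.polyval(f,q[:,1]); print(' rail',f,'at y=120',np.polyval(f,120),'at 250',np.polyval(f,250),'w',np.percentile(r,[3,97]),'ymin',np.percentile(q[:,1],[0,1,2]))
    q=p[(p[:,2]>35)]; print(' block',cv2.minAreaRect(q[:,:2].astype(np.float32)), np.median(q,0))
    t=(w[...,0]>480)&(w[...,0]<700)&(w[...,1]>-340)&(w[...,1]<-140)&(w[...,2]>32)&(w[...,2]<56)
    q=w[t]; print(' tray top',len(q),cv2.minAreaRect(q[:,:2].astype(np.float32)))
o=robot.get_obs(); R=Ro.from_euler('xyz',o['tcp_rot']).as_matrix(); print(R.round(3))
```

```text
top0 z of rails 19.02468677767631
 rail [-4.93330079e-02  4.79218680e+02] at y=120 473.2987190545251 at 250 466.8854280291359 w [-7.49820434  7.27938008] ymin [114.57184495 114.7125775  116.94228755]
 rail [-5.79532696e-02  5.61659972e+02] at y=120 554.7055801033767 at 250 547.1716550573268 w [-7.32107796  7.81148252] ymin [117.72675247 117.92464721 120.09185049]
 block ((505.09100341796875, 283.07025146484375), (96.03012084960938, 21.60451316833496), 3.125361204147339) [504.86382548 282.2323945   45.84387129]
 tray top 484 ((591.5521850585938, -242.92373657226562), (99.22213745117188, 151.43975830078125), 18.783239364624023)
scene0 z of rails 17.032392882499657
 rail [-4.56914326e-02  4.79273201e+02] at y=120 473.79022877512693 at 250 467.85034253692913 w [-9.52670798  8.4998033 ] ymin [110.13401832 114.56796696 115.23407212]
 rail [-3.92011463e-02  5.58655690e+02] at y=120 553.9515519883615 at 250 548.8554029715982 w [-8.4189627   8.35558221] ymin [116.51694072 119.41090186 120.55422785]
 block ((495.6448974609375, 300.53204345703125), (120.23489379882812, 56.964420318603516), 3.982099771499634) [507.73564381 287.08718591  43.52607458]
 tray top 576 ((596.203857421875, -238.86749267578125), (101.88605499267578, 156.938232421875), 23.60158348083496)
[[-0.     0.928  0.374]
 [ 0.002  0.374 -0.928]
 [-1.     0.    -0.002]]
```

Request:
servo_tool([
  [[0,28.6,-14.9,0],[0,28.6,-14.9,0],[0,28.6,-14.9,0],[0,28.6,-14.9,0],[0,28.6,-14.9,0],[0,28.6,-14.9,0],[0,28.6,-14.9,0],[0,28.6,-14.9,0]],
], hand=85, newtons=60)

```text
time_s: 0.77
tcp_pos: [420.4, -428.4, 192.9]
tcp_rot: [-2.948, 1.57, 2.147]
contact_force: [-0.2, 0.3, 0.7]
finger_gap: 84.9
```

Request:
servo_tool([
  [[0,28.6,-14.9,0],[0,28.6,-14.9,0],[0,28.6,-14.9,0],[0,28.6,-14.9,0],[0,28.6,-14.9,0],[0,28.6,-14.9,0],[0,28.6,-14.9,0],[0,28.6,-14.9,0]],
])

```text
time_s: 1.43
tcp_pos: [588.1, -232.5, 192.9]
tcp_rot: [-2.477, 1.57, 2.618]
contact_force: [0.4, -0.4, -0.6]
finger_gap: 84.9
```

Request:
servo_tool([
  [[0,0,0,7],[0,0,0,7],[0,0,0,7],[0,0,0,7],[0,0,0,7],[0,0,0,7],[0,0,0,7],[0,0,0,7]],
])

```text
time_s: 2.1
tcp_pos: [587.2, -233.8, 192.8]
tcp_rot: [-1.496, 1.569, 2.616]
contact_force: [1.2, -0.2, 0.1]
finger_gap: 85.2
```

Request:
servo_tool([
  [[0,0,0,7],[0,0,0,7],[0,0,0,7],[0,0,0,7],[0,0,0,7],[0,0,0,2],[0,0,0,0],[0,0,0,0]],
])

```text
time_s: 2.77
tcp_pos: [587.3, -233.9, 193.0]
tcp_rot: [-0.872, 1.57, 2.601]
contact_force: [0.4, -0.3, -0.3]
finger_gap: 85.5
```

```bash
cat >> h.py <<'E'
from scipy.spatial.transform import Rotation as Ro
def st():
    o=robot.get_obs(); R=Ro.from_euler('xyz',o['tcp_rot']).as_matrix(); p=np.array(o['tcp_pos'])
    print('t',o['time_s'],'p',p.round(1),'headz',np.degrees(np.arctan2(R[1,2],R[0,2])).round(2),'xax',R[:,0].round(4),'q',np.array(o['qpos']).round(3),'F',np.array(o['contact_force']).round(1),'gap',round(o['finger_gap'],1))
    return o,R,p
E
python3 - <<'E'
from h import *
st(); c=cam('wrist'); save(c,'w1.png'); np.savez('w1.npz',**c)
E
```

```text
t 2.7667 p [ 587.3 -233.9  193. ] headz -161.0 xax [-9.e-04  5.e-04 -1.e+00] q [-0.539  0.194  1.687  0.     1.261  2.271] F [ 0.4 -0.3 -0.3] gap 85.5
```

View pics/w1.png

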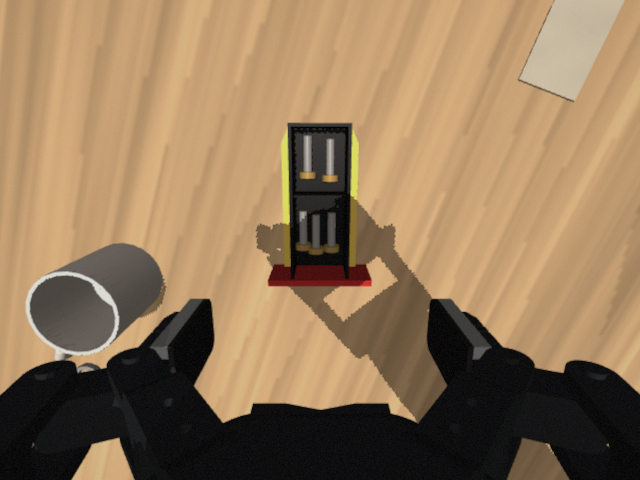

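Wrist view: the tray is straight, nose up at (320,125), red plate at (320,275) and lined up between the fingers. I'll measure it from here.

```bash
cat >> h.py <<'E'
def ray(c,uv,z):
    uv=np.atleast_2d(uv); d=np.c_[(uv[:,0]-c['cx'])/c['fx'],(uv[:,1]-c['cy'])/c['fy'],np.ones(len(uv))]@c['R']
    o=-c['R'].T@c['t']; return o+d*((z-o[2])/d[:,2])[:,None]
E
python3 - <<'E'
from h import *
c=dict(np.load('w1.npz')); hsv=cv2.cvtColor(c['pixels'],cv2.COLOR_RGB2HSV); H,S,V=[hsv[...,i].astype(int) for i in range(3)]
w=cloud(c)
red=((H<6)|(H>172))&(S>170)&(V>40); 
p=w[red]; print(len(p),np.percentile(p[:,2],[2,50,98]))
# top face: rays to z=48
v,u=np.where(red&(w[...,2]>40)); q=ray(c,np.c_[u,v],48); r=cv2.minAreaRect(q[:,:2].astype(np.float32)); print('plate top',r)
v,u=np.mgrid[:480,:640]; t=(w[...,2]>36)&(w[...,2]<60)&(u>250)&(u<390)&(v>90)&(v<290)&~red
q=ray(c,np.c_[u[t],v[t]],45); print('walls top',cv2.minAreaRect(q[:,:2].astype(np.float32)))
yel=(H>22)&(H<36)&(S>150)&(v<300)&(u>250)&(u<390)
q=ray(c,np.c_[u[yel],v[yel]],7); print('flange',cv2.minAreaRect(q[:,:2].astype(np.float32)), np.median(w[yel],0))
E
```

```text
1907 [nan nan nan]
plate top ((569.181640625, -174.70623779296875), (98.65650177001953, 9.274556159973145), 19.035974502563477)
walls top ((591.2183227539062, -239.900634765625), (100.70167541503906, 151.43991088867188), 19.036190032958984)
flange ((591.3062744140625, -245.2650909423828), (71.1989974975586, 138.94387817382812), 12.944191932678223) [ 595.65495482 -213.97834837    8.92864405]
```

Request:
servo_tool([
  [[20,0,-1.8,0],[22,0,0,0],[24,0,0,0],[24,0,0,0],[24,0,0,0],[22,0,0,0],[20,0,0,0],[12,0,0,0]],
])

```text
time_s: 3.48
tcp_pos: [587.7, -232.6, 22.5]
tcp_rot: [-0.865, 1.567, 2.608]
contact_force: [-1.2, -0.0, 0.2]
finger_gap: 85.2
```

Request:
servo_tool([
  [[8,0,0,0],[0,0,0,0],[0,0,0,0],[0,0,0,0],[0,0,0,0],[0,0,0,0],[0,0,0,0],[0,0,0,0]],
])

```text
time_s: 4.15
tcp_pos: [589.6, -233.6, 18.1]
tcp_rot: [2.265, 1.57, -0.546]
contact_force: [0.1, -0.3, 0.8]
finger_gap: 85.0
```

Request:
servo_tool([
  [[0,0,0,0],[0,0,0,0],[0,0,0,0],[0,0,0,0],[0,0,0,0],[0,0,0,0],[0,0,0,0],[0,0,0,0]],
], hand=45, newtons=70)

```text
time_s: 4.82
tcp_pos: [589.3, -233.5, 17.5]
tcp_rot: [2.899, 1.571, 0.087]
contact_force: [-0.6, -0.3, 0.4]
finger_gap: 45.1
```

Request:
servo_tool([
  [[0,0,0,0],[0,0,0,0],[0,0,0,0],[0,0,0,0],[-2,0,0,0],[-3,0,0,0],[-5,0,0,0],[-5,0,0,0]],
])

```text
time_s: 5.48
tcp_pos: [589.3, -233.5, 33.0]
tcp_rot: [2.175, 1.571, -0.636]
contact_force: [-0.5, -1.1, -0.2]
finger_gap: 45.3
```

Run:
```python
from h import *
st(); c=cam('wrist'); save(c,'w2.png'); np.savez('w2.npz',**c)
```

```text
t 5.4833 p [ 589.3 -233.5   33. ] headz -161.07 xax [ 1.e-04 -0.e+00 -1.e+00] q [-0.537  0.369  1.787 -0.     0.986  2.274] F [-0.5 -1.1 -0.2] gap 45.3
```

View pics/w2.png

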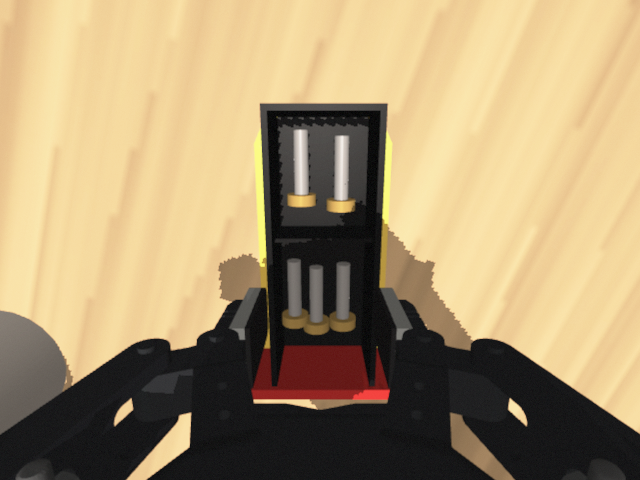

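Run:
```python
from h import *
c=dict(np.load('w2.npz')); w=cloud(c)
for u,v in [(265,150),(383,150),(325,106),(262,110),(388,110),(325,232),(272,330),(375,330),(325,393),(325,370),(250,300),(262,292),(243,330),(400,300),(388,292),(408,330),(600,60),(259,200)]: print(u,v,w[v,u].round(1),c['range_z'][v,u])
print(proj(c,[[589.3,-233.5,33],[589.3,-233.5,52]]), -c['R'].T@c['t'])
```

```text
265 150 [ 634.  -284.7   47. ] 162.0848
383 150 [ 583.6 -301.9   45.1] 163.80931
325 106 [ 614.6 -311.1   44.6] 159.34941
262 110 [ 640.1 -300.5   46.6] 157.95465
388 110 [ 581.7 -324.6    0.9] 200.91457
325 232 [ 593.6 -251.5   19.8] 200.05539
272 330 [ 604.8 -199.    45.7] 187.41707
375 330 [ 565.7 -232.2   79.4] 149.87357
325 393 [ 566.9 -173.6   48.1] 194.7635
325 370 [ 567.4 -175.6   30.5] 211.1507
250 300 [ 617.9 -234.1   90.9] 133.90602
262 292 [ 614.8 -234.3   81.7] 142.98373
243 330 [ 616.  -233.6  111.3] 114.521454
400 300 [ 561.6 -248.7   80.9] 144.5854
388 292 [ 567.9 -250.8   82.4] 142.12709
408 330 [ 567.9 -251.9  114.4] 110.99607
600 60 [ 483.3 -385.1    0.7] 194.1592
259 200 [ 634.6 -254.4    7.9] 207.39565
[[321.88452228 271.57077869]
 [321.99606261 285.06789081]] [ 611.21434774 -295.52041453  214.31436621]
```

Run:
```python
from h import *
c=dict(np.load('w2.npz')); a=c['pixels'][230:410,200:440,::-1]; a=np.clip((a/255.)**.5*255,0,255).astype(np.uint8)
d=c['range_z'][230:410,200:440]; d=cv2.applyColorMap(np.clip((d-90)*2,0,255).astype(np.uint8),cv2.COLORMAP_JET)
cv2.imwrite('pics/w2c.png',cv2.resize(np.hstack([a,d]),(800,300)))
```

```text
(no output)
```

View pics/w2c.png

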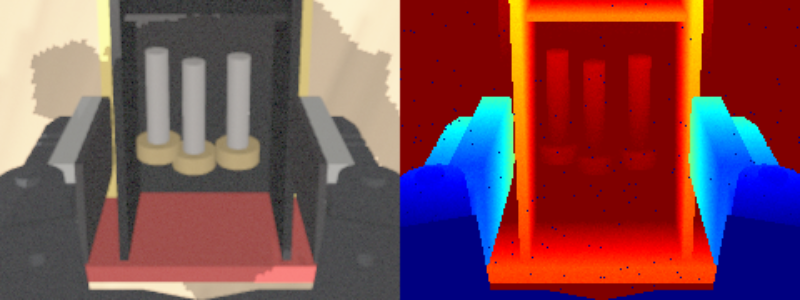

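Run:
```python
from h import *
c=dict(np.load('w2.npz')); w=cloud(c); o,R,p=st()
v,u=np.mgrid[:480,:640]
for n,s in(('L',(u>215)&(u<285)),('Rt',(u>365)&(u<430))):
    m=s&(v>280)&(v<400)&(c['range_z']<172)&(c['range_z']>130)
    q=(w[m]-p)@R; print(n,m.sum()); i=np.argsort(-q[:,0])[:400:50]; print(np.c_[q[i].round(1),u[m][i],v[m][i]])
```

```text
t 5.5333 p [ 590.2 -234.    34.5] headz -161.06 xax [ 0.0022 -0.0012 -1.    ] q [-0.537  0.368  1.785  0.     0.986  2.274] F [0.3 0.4 0.2] gap 45.1
L 1094
[[-39.    1.3 -22.7 267.  300. ]
 [-42.6   0.7 -22.6 266.  305. ]
 [-44.3  -6.7 -22.6 266.  323. ]
 [-45.7   8.2 -28.2 250.  291. ]
 [-46.9   8.7 -22.8 263.  291. ]
 [-48.   -7.8 -22.5 265.  330. ]
 [-49.1   8.4 -28.  249.  294. ]
 [-49.9   5.4 -22.5 263.  302. ]]
Rt 1087
[[-39.2  -9.8  22.6 373.  324. ]
 [-42.7  -6.1  22.3 374.  320. ]
 [-44.2  -7.2  22.6 375.  324. ]
 [-45.7   8.7  23.7 380.  290. ]
 [-46.8   8.3  24.  381.  292. ]
 [-47.9   4.9  31.5 400.  301. ]
 [-48.9   8.8  26.3 388.  293. ]
 [-49.8   8.7  23.4 381.  294. ]]
```

The fingers shut to 45 mm without touching the 56 mm walls. The depth image also puts the fingertips about 47 mm behind the reported TCP, so the pads passed above the tray. I'll reopen and go lower in checked steps.

Request:
servo_tool([
  [[0,0,0,0],[0,0,0,0],[0,0,0,0],[0,0,0,0],[0,0,0,0],[0,0,0,0],[0,0,0,0],[0,0,0,0]],
], hand=85)

```text
time_s: 6.2
tcp_pos: [589.2, -233.4, 32.4]
tcp_rot: [-0.863, 1.571, 2.609]
contact_force: [1.0, -0.4, -0.1]
finger_gap: 84.6
```

Request:
servo_tool([
  [[4,0,0,0],[4,0,0,0],[4,0,0,0],[4,0,0,0],[4,0,0,0],[4,0,0,0],[4,0,0,0],[0,0,0,0]],
])

```text
time_s: 6.87
tcp_pos: [588.5, -233.1, 3.2]
tcp_rot: [-0.861, 1.569, 2.611]
contact_force: [0.6, 0.0, -0.3]
finger_gap: 85.0
```

Run:
```python
from h import *
o,R,p=st(); c=cam('wrist'); w=cloud(c); np.savez('w3.npz',**c); s=cam('scene'); np.savez('s3.npz',**s)
for n,c in(('w',c),('s',s)):
    w=cloud(c); q=(w-p)@R; 
    m=(abs(q[...,1])<14)&(abs(q[...,2])>38)&(abs(q[...,2])<62)&(w[...,2]>8)
    for sg in(-1,1):
        a=q[m&(q[...,2]*sg>0)]; a=a[np.isfinite(a).all(1)]
        print(n,sg,len(a)); 
        if len(a): print(np.percentile(a[:,0],[50,90,95,98,100]).round(1), np.percentile(abs(a[:,2]),[2,50,98]).round(1))
```

```text
t 6.8667 p [ 588.5 -233.1    3.2] headz -161.07 xax [-0.0018  0.0011 -1.    ] q [-0.537  0.411  1.795 -0.     0.938  2.274] F [ 0.6  0.  -0.3] gap 85.0
w -1 12549
[-104.   -68.9  -62.2  -57.3  -50.9] [38.8 52.2 61.8]
w 1 13577
[-104.1  -69.7  -62.7  -57.3   -4.8] [39.8 53.2 61.7]
s -1 286
[-117.1  -67.   -60.9  -57.7  -49.6] [38.2 48.9 61.6]
s 1 449
[-314.   -70.   -60.6  -54.3  -47.1] [40.1 50.7 61.4]
```

Both cameras agree: the open tips sit about 53 mm behind the reported TCP, so they are really about 40 mm higher than stated. I'll aim for tips at z≈20 when gripping, which means a reported z≈-27.

Request:
servo_tool([
  [[4,0,0,0],[4,0,0,0],[4,0,0,0],[4,0,0,0],[4,0,0,0],[4,0,0,0],[4,0,0,0],[2,0,0,0]],
])

```text
time_s: 7.63
tcp_pos: [588.9, -233.2, -26.3]
tcp_rot: [-0.862, 1.57, 2.61]
contact_force: [-0.4, 0.1, -1.1]
finger_gap: 84.8
```

Request:
servo_tool([
  [[0,0,0,0],[0,0,0,0],[0,0,0,0],[0,0,0,0],[0,0,0,0],[0,0,0,0],[0,0,0,0],[0,0,0,0]],
], hand=45, newtons=70)

```text
time_s: 8.3
tcp_pos: [589.7, -233.8, -24.9]
tcp_rot: [2.111, 1.57, -0.7]
contact_force: [0.1, -0.7, 2.3]
finger_gap: 54.7
```

Run:
```python
from h import *
o,R,p=st(); c=cam('wrist'); w=cloud(c); np.savez('w4.npz',**c)
q=(w-p)@R
m=(abs(q[...,1])<14)&(abs(q[...,2])>20)&(abs(q[...,2])<48)&(w[...,2]>10)
for y in (8,4,0): 
  for sg in(-1,1):
    k=m&(abs(q[...,1]-y)<1.5)&(q[...,2]*sg>29); print(y,sg,np.percentile(w[k][:,2],[0,5,10,20]).round(1))
```

```text
t 8.3 p [ 589.7 -233.8  -24.9] headz -161.07 xax [ 8.e-04 -7.e-04 -1.e+00] q [-0.537  0.454  1.798 -0.     0.889  2.274] F [ 0.1 -0.7  2.3] gap 54.7
8 -1 [23.6 32.1 35.6 42. ]
8 1 [21.9 32.7 37.1 43.3]
4 -1 [24.2 30.6 34.6 42.4]
4 1 [24.5 30.6 34.6 43.2]
0 -1 [54.7 56.1 70.  70.8]
0 1 [68.6 70.1 70.4 70.7]
```

Request:
servo_tool([
  [[0,0,0,0],[0,0,0,0],[-2,0,0,0],[-4,0,0,0],[-6,0,0,0],[-6,0,0,0],[-4,0,0,0],[-2,0,0,0]],
])

```text
time_s: 9.02
tcp_pos: [589.7, -233.7, -0.5]
tcp_rot: [2.342, 1.57, -0.47]
contact_force: [0.3, 0.1, -4.1]
finger_gap: 54.6
```

Request:
servo_tool([
  [[0,0,0,0],[0,0,0,0],[0,0,0,-1],[0,0,0,-2],[0,0,0,-3],[0,0,0,-4],[0,0,0,-5],[0,0,0,-6]],
])

```text
time_s: 9.68
tcp_pos: [588.9, -233.3, -2.0]
tcp_rot: [-1.276, 1.57, 2.567]
contact_force: [-0.9, -0.4, -4.1]
finger_gap: 55.1
```

Run:
```python
from h import *
o,R,p=st(); c=cam('wrist'); save(c,'w5.png'); w=cloud(c); np.savez('w5.npz',**c)
q=(w-p)@R; hsv=cv2.cvtColor(c['pixels'],cv2.COLOR_RGB2HSV); H,S,V=[hsv[...,i].astype(int) for i in range(3)]
v,u=np.mgrid[:480,:640]
y=(H>22)&(H<36)&(S>150)&(v<340)&(u>230)&(u<410); print('flange z',np.nanmedian(w[y],0))
r=((H<6)|(H>172))&(S>170)&(V>40); print('plate top z',np.nanpercentile(w[r][:,2],[50,90,97]), 'tool y of plate',np.nanpercentile(q[r][:,1],[3,50]))
for u0 in (265,325,385):
  k=[(q[a,u0],a) for a in range(90,130)]; 
  print(u0,[ (x[0].round(0).tolist(),a) for x,a in zip([[t[0]] for t in k],[t[1] for t in k])][::6])
```

```text
t 9.6833 p [ 588.9 -233.3   -2. ] headz -139.77 xax [-8.e-04  5.e-04 -1.e+00] q [-0.537  0.418  1.796  0.     0.928  1.902] F [-0.9 -0.4 -4.1] gap 55.1
flange z [ 633.02446639 -244.91736699   63.38811636]
plate top z [28.0898784  28.58525778 28.76485228] tool y of plate [-61.17290289 -60.92965122]
265 [([-72.0, 81.0, -17.0], 90), ([-65.0, 80.0, -18.0], 96), ([-46.0, 80.0, -21.0], 102), ([-30.0, 80.0, -23.0], 108), ([-30.0, 77.0, -23.0], 114), ([-31.0, 75.0, -23.0], 120), ([-29.0, 73.0, -23.0], 126)]
325 [([-72.0, 81.0, 0.0], 90), ([-62.0, 80.0, 0.0], 96), ([-45.0, 80.0, 0.0], 102), ([-29.0, 80.0, 1.0], 108), ([-30.0, 77.0, 1.0], 114), ([-30.0, 75.0, 1.0], 120), ([-30.0, 73.0, 1.0], 126)]
385 [([-71.0, 81.0, 17.0], 90), ([-64.0, 80.0, 18.0], 96), ([-47.0, 80.0, 21.0], 102), ([-32.0, 79.0, 24.0], 108), ([-33.0, 77.0, 24.0], 114), ([-33.0, 75.0, 24.0], 120), ([-34.0, 73.0, 24.0], 126)]
```

View pics/w5.png

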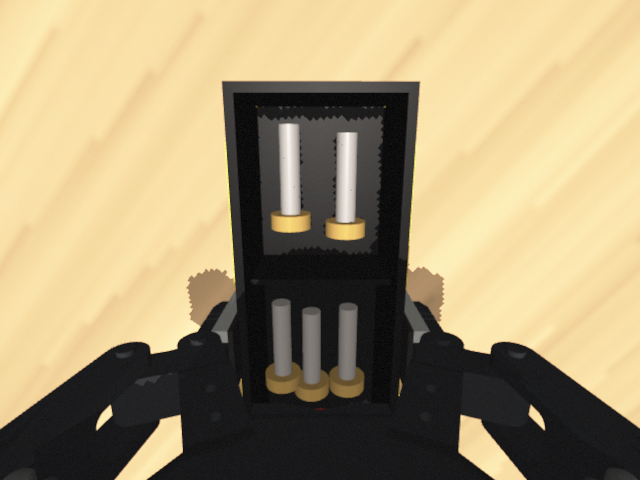

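Request:
servo_tool([
  [[0,0,0,-6],[0,0,0,-6.5],[0,0,0,-6.5],[0,0,0,-6.5],[0,0,0,-6.5],[0,0,0,-6.5],[0,0,0,-6.5],[0,0,0,-6.5]],
])

```text
time_s: 10.4
tcp_pos: [589.0, -233.3, -1.9]
tcp_rot: [-2.152, 1.57, 2.589]
contact_force: [-0.1, -0.3, -3.9]
finger_gap: 54.8
```

Request:
servo_tool([
  [[0,0,0,-6.5],[0,0,0,-6.5],[0,0,0,-6.5],[0,0,0,-6.5],[0,0,0,-6.5],[0,0,0,-6.5],[0,0,0,-6.5],[0,0,0,-6.5]],
])

```text
time_s: 11.07
tcp_pos: [589.0, -233.3, -1.9]
tcp_rot: [-3.11, 1.57, 2.539]
contact_force: [0.3, -0.9, -4.2]
finger_gap: 55.2
```

Request:
servo_tool([
  [[0,0,0,-6.5],[0,0,0,-6.5],[0,0,0,-6],[0,0,0,-5],[0,0,0,-4],[0,0,0,-3],[0,0,0,-2],[0,0,0,-0.4]],
])

```text
time_s: 11.73
tcp_pos: [589.0, -233.3, -1.8]
tcp_rot: [2.647, 1.57, 2.591]
contact_force: [-0.1, 0.1, -4.0]
finger_gap: 54.8
```

Request:
servo_tool([
  [[0,0,0,0],[0,0,0,0],[0,0,0,0],[0,0,0,0],[0,0,0,0],[0,0,0,0],[0,0,0,0],[0,0,0,0]],
])

```text
time_s: 12.4
tcp_pos: [589.3, -233.5, -1.4]
tcp_rot: [0.243, 1.571, 0.188]
contact_force: [0.1, 0.3, -3.9]
finger_gap: 55.0
```

Run:
```python
from h import *
o,R,p=st()
# target: grasp with tray origin at bay x=-110
a=np.radians(93.1); b=np.array([np.cos(a),np.sin(a)]); m=np.array([514.2,114])
for bx in(-110,-85,0,66):
    t=m+b*(bx-8.5); d=np.r_[t-p[:2],0]@R; print(bx,t.round(1),'tool shift',d.round(1))
```

```text
t 12.4 p [ 589.3 -233.5   -1.4] headz -3.18 xax [ 1.e-04  0.e+00 -1.e+00] q [-0.537  0.418  1.795  0.     0.928 -0.482] F [ 0.1  0.3 -3.9] gap 55.0
-110 [520.6  -4.3] tool shift [ -0.  225.  -81.3]
-85 [519.3  20.6] tool shift [ -0.  249.8 -84. ]
0 [514.7 105.5] tool shift [ -0.  334.3 -93.3]
66 [511.1 171.4] tool shift [  -0.   399.9 -100.5]
```

Request:
servo_tool([
  [[0,8,-3,0],[0,15,-5,0],[0,20,-7,0],[0,20,-7,0],[0,20,-7,0],[0,20,-7,0],[0,20,-7,0],[0,20,-7,0]],
])

```text
time_s: 13.07
tcp_pos: [546.0, -85.5, -1.6]
tcp_rot: [2.45, 1.57, 2.395]
contact_force: [-0.4, 0.3, -3.4]
finger_gap: 55.0
```

Request:
servo_tool([
  [[0,20,-7,0],[0,20,-7,0],[0,18,-7,0],[0,14,-5,0],[0,10,-5,0],[0,0,0,-2.3],[0,0,0,-2],[0,0,0,-2]],
])

```text
time_s: 13.73
tcp_pos: [520.6, -3.6, -1.3]
tcp_rot: [-0.632, 1.57, -0.575]
contact_force: [-0.8, -0.6, -2.3]
finger_gap: 55.2
```

Request:
servo_tool([
  [[0,0,0,0],[0,0,0,0],[0,0,0,0],[0,0,0,0],[0,0,0,0],[0,0,0,0],[0,0,0,0],[0,0,0,0]],
])

```text
time_s: 14.4
tcp_pos: [520.8, -4.4, -1.5]
tcp_rot: [2.384, 1.571, 2.438]
contact_force: [0.3, -0.1, -4.7]
finger_gap: 55.3
```

Run:
```python
from h import *
o,R,p=st(); c=cam('wrist'); save(c,'w6.png'); np.savez('w6.npz',**c); np.savez('p6.npz',R=R,p=p)
w=cloud(c); hsv=cv2.cvtColor(c['pixels'],cv2.COLOR_RGB2HSV); H,S,V=[hsv[...,i].astype(int) for i in range(3)]
m=(H>100)&(H<125)&(S>120)&(w[...,1]>90); q=w[m]; q=q[np.isfinite(q).all(1)]
print(len(q),np.histogram(q[:,2],bins=range(-5,60,5))[0])
for lo,hi in((450,490),(530,575)):
    k=q[(q[:,2]>13)&(q[:,2]<25)&(q[:,0]>lo)&(q[:,0]<hi)&(q[:,1]<255)]
    if len(k)>20:
        f=np.polyfit(k[:,1],k[:,0],1); r=k[:,0]-np.polyval(f,k[:,1]); print(len(k),'z',np.median(k[:,2]),f,np.polyval(f,[114,180,250]),np.percentile(r,[2,98]),'ymin',np.percentile(k[:,1],[0,1,2,98]))
```

```text
t 14.4 p [520.8  -4.4  -1.5] headz 3.12 xax [-0.  0. -1.] q [-0.203  0.204  2.076  0.     0.862 -0.258] F [ 0.3 -0.1 -4.7] gap 55.3
1789 [   0  101  186  320 1121   61    0    0    0    0    0    0]
679 z 18.422523619991527 [  1.31317269 324.94784308] [474.6495294  561.31892674 653.24101483] [-9.28389341  8.71166198] ymin [112.19664924 112.47185809 112.57962041 116.47841212]
667 z 18.512614330216213 [  0.89854122 447.97958467] [550.41328337 609.71700367 672.61488883] [-9.24202821  8.68759812] ymin [116.62076399 116.84491917 116.9206949  120.87731315]
```

View pics/w6.png

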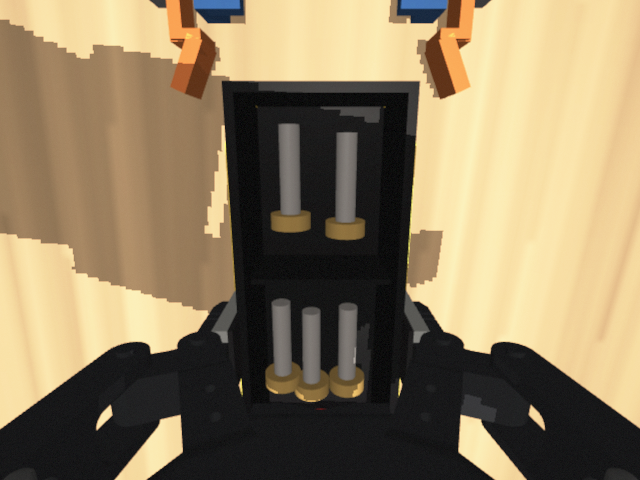

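Run:
```python
from h import *
c=dict(np.load('w6.npz')); d=np.load('p6.npz'); R,p=d['R'],d['p']
w=cloud(c); q=(w-p)@R; hsv=cv2.cvtColor(c['pixels'],cv2.COLOR_RGB2HSV); H,S,V=[hsv[...,i].astype(int) for i in range(3)]
m=(H>100)&(H<125)&(S>120)&(w[...,1]>90)&(w[...,2]>15)
for s in(-1,1):
    k=q[m&(q[...,2]*s>0)]; print('rail',s,np.percentile(k[:,2],[1,3,50,97,99]).round(1),'y',np.percentile(k[:,1],[0,2]).round(1))
o=(H>6)&(H<17)&(S>180)&(w[...,1]>60)&(w[...,2]>3)
for s in(-1,1):
    k=q[o&(q[...,2]*s>0)&(abs(q[...,2])<80)]; print('catch',s,np.percentile(k[:,2],[0,1,50,99,100]).round(1),'y',np.percentile(k[:,1],[0,1,99]).round(1))
# tray wall tops in tool frame
v,u=np.mgrid[:480,:640]
for y in(60,40,20):
    k=(abs(q[...,1]-y)<2)&(w[...,2]>66)&(w[...,2]<76)&(abs(q[...,2])<35); print('wall',y,np.percentile(q[k][:,2],[1,99]).round(1),np.median(w[k][:,2]).round(1))
k=(w[...,2]>64)&(w[...,2]<76)&(abs(q[...,2])<20)&(q[...,1]>70); print('nose y',np.percentile(q[k][:,1],[50,98,100]).round(1),np.median(w[k][:,2]))
```

```text
rail -1 [-48.7 -48.3 -39.5 -31.  -30.9] y [119.1 119.5]
rail 1 [31.9 32.1 40.5 49.  49.4] y [119.3 119.5]
catch -1 [-57.9 -57.  -51.3 -44.5 -24.3] y [ 80.3  88.7 123.3]
catch 1 [45.1 45.6 51.1 56.5 57.4] y [ 88.4  88.8 124.1]
wall 60 [-27.4  28.5] 69.2
wall 40 [-27.5  28.4] 69.2
wall 20 [-27.5  28.4] 69.3
nose y [84.1 85.9 86.2] 69.25469640362041
```

Bay centre and tray centre agree to 0.1 mm in the tool frame, and the yaw matches. The nose is 34 mm before the mouth and the tray is 24 mm up, so I'll lower it.

Request:
servo_tool([
  [[2,0,0,0],[4,0,0,0],[4,0,0,0],[4,0,0,0],[4,0,0,0],[3,0,0,0],[1.5,0,0,0],[0.5,0,0,0]],
])

```text
time_s: 15.12
tcp_pos: [520.6, -4.3, -24.9]
tcp_rot: [2.874, 1.57, 2.929]
contact_force: [0.1, -0.1, -3.6]
finger_gap: 55.0
```

Request:
servo_tool([
  [[0.3,0,0,0],[0,0,0,0],[0,0,0,0],[0,2,0,0],[0,5,0,0],[0,5,0,0],[0,5,0,0],[0,2,0,0]],
])

```text
time_s: 15.78
tcp_pos: [519.6, 15.6, -24.8]
tcp_rot: [2.293, 1.57, 2.348]
contact_force: [0.1, -0.1, -4.1]
finger_gap: 55.3
```

Run:
```python
from h import *
o,R,p=st()
c=cam('wrist'); np.savez('w7.npz',**c); w=cloud(c); q=(w-p)@R; hsv=cv2.cvtColor(c['pixels'],cv2.COLOR_RGB2HSV); H,S,V=[hsv[...,i].astype(int) for i in range(3)]
m=(H>100)&(H<125)&(S>120)&(w[...,1]>90)&(w[...,2]>15)&(w[...,2]<25)
for s in(-1,1):
    k=q[m&(q[...,2]*s>0)]; print('rail',s,np.percentile(k[:,2],[1,3,50,97,99]).round(1),'y',np.percentile(k[:,1],[0,2]).round(1))
for y in(60,40,20):
    k=(abs(q[...,1]-y)<2)&(w[...,2]>41)&(w[...,2]<52)&(abs(q[...,2])<35); print('wall',y,np.percentile(q[k][:,2],[1,99]).round(1),np.median(w[k][:,2]).round(1))
```

```text
t 15.7833 p [519.6  15.6 -24.8] headz 3.17 xax [-2.e-04  3.e-04 -1.e+00] q [-0.165  0.245  2.081  0.     0.815 -0.221] F [ 0.1 -0.1 -4.1] gap 55.3
rail -1 [-48.6 -48.1 -39.3 -30.8 -30.6] y [82.9 99.8]
rail 1 [32.1 32.2 40.6 49.4 49.8] y [99.4 99.8]
wall 60 [-27.4  28.4] 45.9
wall 40 [-27.4  28.4] 45.9
wall 20 [-27.5  28.5] 45.8
```

Request:
servo_tool([
  [[0.5,2,0,0],[0,4,0,0],[0,4,0,0],[0,4,0,0],[0,4,0,0],[0,4,0,0],[0,4,0,0],[0,4,0,0]],
])

```text
time_s: 16.5
tcp_pos: [518.5, 44.8, -25.0]
tcp_rot: [-0.45, 1.57, -0.395]
contact_force: [0.0, -2.0, -0.1]
finger_gap: 54.9
```

Request:
servo_tool([
  [[0,5,0,0],[0,6,0,0],[0,6,0,0],[0,6,0,0],[0,6,0,0],[0,5,0,0],[0,3,0,0],[0,0,0,0]],
])

```text
time_s: 17.17
tcp_pos: [516.4, 82.6, -25.0]
tcp_rot: [0.837, 1.57, 0.892]
contact_force: [-0.4, 1.2, 2.4]
finger_gap: 54.6
```

Run:
```python
from h import *
o,R,p=st()
c=cam('wrist'); np.savez('w8.npz',**c); w=cloud(c); q=(w-p)@R; hsv=cv2.cvtColor(c['pixels'],cv2.COLOR_RGB2HSV); H,S,V=[hsv[...,i].astype(int) for i in range(3)]
m=(H>100)&(H<125)&(S>120)&(w[...,1]>90)&(w[...,2]>15)&(w[...,2]<25)
for s in(-1,1):
    k=q[m&(q[...,2]*s>0)]; print('rail',s,np.percentile(k[:,2],[1,3,50,97,99]).round(1),'y',np.percentile(k[:,1],[0,2]).round(1))
for y in(70,40,20):
    k=(abs(q[...,1]-y)<2)&(w[...,2]>41)&(w[...,2]<52)&(abs(q[...,2])<29); print('wall',y,np.percentile(q[k][:,2],[1,99]).round(1),np.median(w[k][:,2]).round(1))
```

```text
t 17.1667 p [516.4  82.6 -25. ] headz 3.16 xax [ 7.e-04  9.e-04 -1.e+00] q [-3.600e-02  2.510e-01  2.075e+00  1.000e-03  8.150e-01 -9.200e-02] F [-0.4  1.2  2.4] gap 54.6
rail -1 [-49.  -48.6 -41.  -31.8 -31.3] y [33.2 35.6]
rail 1 [31.7 32.1 41.5 48.9 49.3] y [33.3 35.5]
wall 70 [-27.4  28.4] 45.8
wall 40 [-27.5  28.4] 45.7
wall 20 [-27.5  28.4] 45.7
```

Request:
servo_tool([
  [[0,3,0,0],[0,6,0,0],[0,6,0,0],[0,6,0,0],[0,6,0,0],[0,6,0,0],[0,6,0,0],[0,6,0,0]],
], newtons=100)

```text
time_s: 17.88
tcp_pos: [515.3, 125.4, -23.6]
tcp_rot: [-1.003, 1.567, -0.946]
contact_force: [-0.6, -8.7, 9.7]
finger_gap: 54.8
```

Request:
servo_tool([
  [[0,4,0,0],[0,3,0,0],[0,3,0,0],[0,2,0,0],[0,2,0,0],[0,2,0,0],[0,2,0,0],[0,2,0,0]],
])

```text
time_s: 18.55
tcp_pos: [514.2, 145.3, -23.6]
tcp_rot: [-0.989, 1.567, -0.932]
contact_force: [-0.4, -9.8, 9.2]
finger_gap: 54.7
```

Request:
servo_tool([
  [[0,2,0,0],[0,2,0,0],[0,2,0,0],[0,2,0,0],[0,1,0,0],[0,1,0,0],[0,1,0,0],[0,0,0,0]],
])

```text
time_s: 19.22
tcp_pos: [513.6, 153.8, -23.6]
tcp_rot: [-1.445, 1.563, -1.388]
contact_force: [0.0, -18.7, 10.4]
finger_gap: 54.7
```

Run:
```python
from h import *
o,R,p=st()
a=np.radians(93.1); b=np.array([np.cos(a),np.sin(a)]); print('tcp along bay',(p[:2]-[514.2,114.6])@b)
c=cam('wrist'); np.savez('w9.npz',**c); w=cloud(c); q=(w-p)@R; hsv=cv2.cvtColor(c['pixels'],cv2.COLOR_RGB2HSV); H,S,V=[hsv[...,i].astype(int) for i in range(3)]
k=(w[...,2]>40)&(w[...,2]<52)&(abs(q[...,2])<20)&(q[...,1]>70)&(q[...,1]<95)&(S<120); print('nose y',np.percentile(q[k][:,1],[50,98,100]).round(1))
s=cam('scene'); save(s,'s9.png')
```

```text
t 19.2167 p [513.6 153.8 -23.6] headz 3.3 xax [ 0.0014 -0.0075 -1.    ] q [ 0.106  0.274  2.042 -0.01   0.825  0.055] F [  0.  -18.7  10.4] gap 54.7
tcp along bay 39.16387155931589
nose y [83.9 85.7 85.9]
```

Request:
servo_tool([
  [[-0.5,1.5,0,0],[0,1.5,0,0],[0,1.5,0,0],[0,1.5,0,0],[0,1.5,0,0],[0,1,0,0],[0,1,0,0],[0,0.5,0,0]],
])

```text
time_s: 19.98
tcp_pos: [512.9, 164.1, -23.6]
tcp_rot: [-1.413, 1.564, -1.356]
contact_force: [1.8, -16.2, 8.8]
finger_gap: 54.1
```

Request:
servo_tool([
  [[0,1,0,0],[0,1,0,0],[0,1,0,0],[0,1,0,0],[0,0.5,0,0],[0,0.5,0,0],[0,0,0,0],[0,0,0,0]],
])

```text
time_s: 20.65
tcp_pos: [512.6, 168.9, -23.6]
tcp_rot: [-1.422, 1.564, -1.365]
contact_force: [1.3, -18.1, 7.7]
finger_gap: 54.4
```

```bash
cat > chk.py <<'E'
from h import *
o,R,p=st()
a=np.radians(93.1); b=np.array([np.cos(a),np.sin(a)]); print('tcp along bay',(p[:2]-[514.2,114.6])@b)
n=[]
for name in('top','scene'):
    c=cam(name); w=cloud(c); hsv=cv2.cvtColor(c['pixels'],cv2.COLOR_RGB2HSV); H,S,V=[hsv[...,i].astype(int) for i in range(3)]
    B=(w[...,:2]-[514.2,114.6])@np.array([b,[-b[1],b[0]]]).T
    near=(abs(B[...,1])<90)&(B[...,0]>-90)&(B[...,0]<30)
    r=((H<6)|(H>172))&(S>170)&(V>40)&near&(w[...,2]>38)
    if r.sum(): print(name,'red top x',np.percentile(B[r][:,0],[2,50,98]).round(1),'y',np.percentile(B[r][:,1],[2,98]).round(1),r.sum())
    g=(H>6)&(H<17)&(S>180)&near&(w[...,2]>3)
    for s in(-1,1):
        k=B[g&(B[...,1]*s>0)]
        if len(k): print(name,'catch',s,len(k),'x',np.percentile(k[:,0],[2,98]).round(1),'|y|',np.percentile(abs(k[:,1]),[2,50,98]).round(1))
    save(c,f'{name}_{int(o["time_s"]*100)}.png'); print(f'{name}_{int(o["time_s"]*100)}.png')
E
python3 chk.py
```

```text
t 20.65 p [512.6 168.9 -23.6] headz 3.28 xax [ 0.0015 -0.007  -1.    ] q [ 0.134  0.281  2.033 -0.01   0.827  0.083] F [  1.3 -18.1   7.7] gap 54.4
tcp along bay 54.34486893773853
top red top x [-11.   -8.7  -5.7] y [-45.7  45.8] 87
top_2065.png
scene red top x [-10.5  -6.   -3.2] y [-50.7  12.4] 107
scene catch -1 72 x [-30.9  -4.7] |y| [50.9 60.  64.5]
scene_2065.png
```

Request:
servo_tool([
  [[0,1,0,0],[0,1,0,0],[0,1,0,0],[0,0.5,0,0],[0,0.5,0,0],[0,0,0,0],[0,0,0,0],[0,0,0,0]],
])

```text
time_s: 21.42
tcp_pos: [512.5, 173.3, -23.6]
tcp_rot: [-1.373, 1.564, -1.316]
contact_force: [1.6, -16.6, 8.0]
finger_gap: 54.6
```

Request:
servo_tool([
  [[0,0.5,0,0],[0,0.5,0,0],[0,0.5,0,0],[0,0.5,0,0],[0,0,0,0],[0,0,0,0],[0,0,0,0],[0,0,0,0]],
])

```text
time_s: 22.08
tcp_pos: [512.4, 173.2, -23.6]
tcp_rot: [-1.521, 1.561, -1.463]
contact_force: [1.1, -23.6, 10.3]
finger_gap: 54.5
```

```bash
python3 chk.py
```

```text
t 22.0833 p [512.4 173.2 -23.6] headz 3.29 xax [ 0.0011 -0.0098 -1.    ] q [ 0.144  0.284  2.029 -0.013  0.829  0.095] F [  1.1 -23.6  10.3] gap 54.5
tcp along bay 58.590513779917075
top red top x [-6.8 -4.2 -1.3] y [-47.4  45.1] 97
top_2208.png
scene red top x [-6.5 -1.7  1. ] y [-50.8  13.2] 112
scene catch -1 69 x [-31.5  -3.1] |y| [47.2 54.3 59. ]
scene_2208.png
```

The tray is at the hard stop: no more travel, force rose to 24 N, plate tail at -6.7 mm. The visible catch is back in (median |y| 60→54). I'll ease the force off, open slightly and check.

Request:
servo_tool([
  [[0,0.5,0,0],[0,0.5,0,0],[0,0,0,0],[0,-1,0,0],[0,-1,0,0],[0,-1,0,0],[0,-1,0,0],[0,-1,0,0]],
])

```text
time_s: 22.85
tcp_pos: [512.4, 173.3, -23.6]
tcp_rot: [-0.903, 1.568, -0.847]
contact_force: [1.6, -4.1, 6.1]
finger_gap: 54.1
```

Request:
servo_tool([
  [[0,-1,0,0],[-0.3,0,0,0],[0,0,0,0],[0,0,0,0],[0,0,0,0],[0,0,0,0],[0,0,0,0],[0,0,0,0]],
])

```text
time_s: 23.52
tcp_pos: [512.5, 173.3, -23.6]
tcp_rot: [-0.447, 1.568, -0.391]
contact_force: [3.6, -4.2, 4.6]
finger_gap: 54.4
```

```bash
python3 chk.py
```

```text
t 23.5167 p [512.5 173.3 -23.6] headz 3.21 xax [ 0.0027 -0.0011 -1.    ] q [ 1.390e-01  2.810e-01  2.032e+00 -2.000e-03  8.260e-01  8.500e-02] F [ 3.6 -4.2  4.6] gap 54.4
tcp along bay 58.69748198668071
top red top x [-6.7 -4.3 -1.5] y [-46.2  45.7] 84
top_2351.png
scene red top x [-7.  -2.1  1. ] y [-50.6  12.9] 103
scene catch -1 67 x [-29.8  -3.3] |y| [47.7 54.3 59. ]
scene_2351.png
```

Request:
servo_tool([
  [[0,0,0,0],[0,0,0,0],[0,0,0,0],[0,0,0,0],[0,0,0,0],[0,0,0,0],[0,0,0,0],[0,0,0,0]],
], hand=63, newtons=20)

```text
time_s: 24.28
tcp_pos: [511.0, 173.5, -24.6]
tcp_rot: [2.665, 1.571, 2.72]
contact_force: [-0.4, 0.8, 0.2]
finger_gap: 63.1
```

Request:
servo_tool([
  [[-1,0,0,0],[-2,0,0,0],[-3,0,0,0],[-4,0,0,0],[-5,0,0,0],[-6,0,0,0],[-8,0,0,0],[-8,0,0,0]],
])

```text
time_s: 24.95
tcp_pos: [511.2, 173.4, 13.5]
tcp_rot: [0.101, 1.571, 0.156]
contact_force: [0.8, 0.3, 0.8]
finger_gap: 62.9
```

Request:
servo_tool([
  [[-10,0,0,0],[-14,0,0,0],[-16,0,0,0],[-20,0,0,0],[-20,0,0,0],[-20,0,0,0],[-15,0,0,0],[-5,0,0,0]],
])

```text
time_s: 25.62
tcp_pos: [513.1, 173.7, 136.7]
tcp_rot: [0.08, 1.564, 0.135]
contact_force: [0.8, 0.8, 0.2]
finger_gap: 63.2
```

Request:
servo_tool([
  [[0,-15,0,0],[0,-25,0,0],[0,-25,0,0],[0,-25,0,0],[0,-25,0,0],[0,-20,0,0],[0,-10,0,0],[0,0,0,0]],
])

```text
time_s: 26.28
tcp_pos: [518.9, 27.1, 132.4]
tcp_rot: [-2.932, 1.57, -2.88]
contact_force: [0.5, 0.4, -0.2]
finger_gap: 63.3
```

```bash
python3 chk.py
python3 - <<'E'
from h import *
c=cam('wrist'); save(c,'w10.png'); s=cam('scene'); cv2.imwrite('pics/s10.png',cv2.resize(s['pixels'][200:330,280:450,::-1],None,fx=4,fy=4,interpolation=cv2.INTER_CUBIC))
E
```

```text
t 26.2833 p [518.9  27.1 132.4] headz 2.98 xax [-4.e-04 -1.e-04 -1.e+00] q [-0.143  0.003  2.01  -0.     1.129 -0.195] F [ 0.5  0.4 -0.2] gap 63.3
tcp along bay -87.62259304955207
top red top x [-9.9 -7.1 -4.6] y [-47.9  15.8] 50
top catch 1 4 x [-0.8 11.7] |y| [27.9 55.2 55.4]
top_2628.png
scene red top x [-10.   -4.9  -2.6] y [-49.3  44.6] 155
scene catch -1 69 x [-29.5  -3.1] |y| [48.2 54.4 58.6]
scene catch 1 71 x [-28.7  28.7] |y| [27.2 54.  58.4]
scene_2628.png
```

View pics/w10.png

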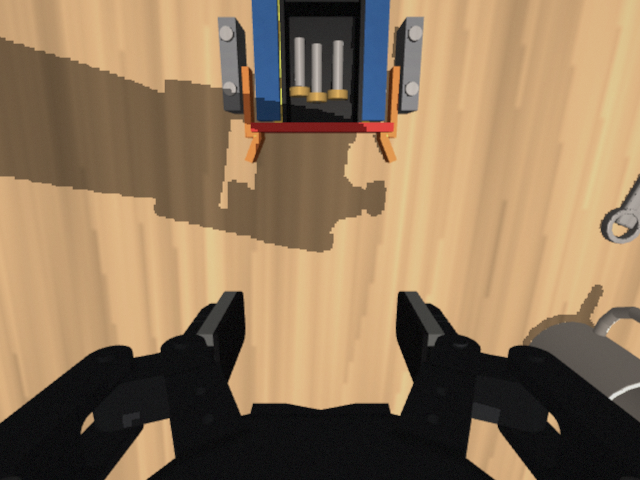

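View pics/s10.png

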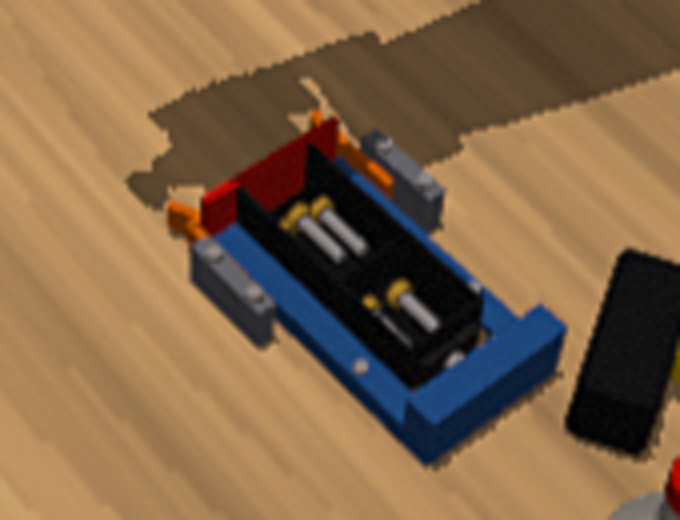

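The plate settled back from -6.7 to -9.9 mm, which is origin 66 mm. Both catches are hooked behind it symmetrically and the gripper is clear, so I'm handing in.

```bash
python3 -c "
from station import robot; print(robot.finish_job())"
```

```text
the job is handed in; nothing more can be done
None
```

The tray is in the bay nose first, fully home. Both orange catches are behind the red plate, and the gripper is open and clear. I handed the job in at about 26 s.

**How it went:** I gripped the tray across its side walls and lifted it about 24 mm, level. I turned it end for end, lined it up with the rails to about 0.2 mm, lowered it and slid it in. I pushed slowly, with at most about 24 N along the rails at the end-of-call readings, until it stopped moving at the hard stop. Then I eased off and let go.

**Last checks:**
- **Seating:** after I let go, the plate's outer face settled from -6.7 to -9.9 mm at the mouth. That puts the tray's origin about 66 mm in, as specified.
- **Catches:** the scene camera put them the same distance out on both sides (54.4 and 54.0 mm). The wrist picture shows both hooked behind the plate.
- **Bolts:** none are seen spilled. The last pictures show bolts in both compartments, though one of the front pair is partly hidden.
- **Mug, bottle, wrench and drill:** the arm never went near them. I did not measure their positions again.
- **Gripper:** it read near zero force after release, standing clear above the bench in front of the bay.

**What disagreed:** the real fingertips stood about 40 mm behind the TCP the interface reported. My first grasp therefore closed above the tray without touching it. Two cameras confirmed the offset, and I corrected for it before the second grasp.

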